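# Open the shielded sample well with its lever

## Robot

A 7-joint arm with a two-finger parallel gripper is mounted at the origin on the work surface. World frame = base frame: x ahead of the robot, y to its left, z up, the work surface at z = 0. Lengths are in m, angles in rad, forces in N, time in s.
With the tool pointing down it reaches from about 0.4 to 0.875 m from the base axis. Payload 6.5 kg.
Tool frame: the origin (TCP) lies midway between the tips of the shut fingers; the grasp point (between the pads) lies 19 mm behind it (env.grip_point_offset is the distance from the TCP to the grasp point, in m); z points along the fingers, y is the line along which they close (so a half turn about z gives the same grasp; the last joint's range is limited). The gripper opens to 85 mm and grips with 20 to 120 N. Pads are 22 mm wide; open, the fingers measure 114 mm over their backs; the gripper's body (76 mm by 85 mm) begins 54 mm behind the grasp point. The pads swing forward as they close: fully open they stand 13 mm farther back than shut.
Start: joints at [-1.416, 0.536, -0.004, 1.538, 0.003, 1.067, -0.071], TCP at [0.142, 0.634, 0.231] pointing down, gripper open.
Joint ranges: [-2.7, 2.7], [-0.37, 2.16], [-1.27, 1.26], [0.24, 2.4], [-1.31, 4.45], [0.19, 1.91], [-2.76, 2.76]. Speed limits (rad/s): [2.39, 2.39, 3.14, 3.14, 3.14, 3.14, 3.14].

## Interface

Orientations are given as a 3x3 rotation matrix whose columns are the frame's x, y, z axes.
In Python, from cell import env gives the robot as it stands.
- The arm moves only by the tool send_rows, never from a script. Its argument "series" is one flat list of numbers, 5 for each row, row after row: the opening, from 0 (shut) to 1 (fully open), then the shift along the world's x, y, z each as a share of 4 cm, from -1 to 1, then the turn about the world's z as a share of 0.12 rad, from -1 to 1. In form: [fingers, x, y, z, yaw, fingers, x, y, z, yaw, ...]. A call has 1 to 12 rows; each row shifts and turns the commanded pose from where the row before left it; what a row does not reach is not made up. A row lasts 1/12 s, in which the tool goes at most 41.7 mm and 7.16 degrees, less where a joint would pass 70% of its speed; a pose out of reach is approached as far as the arm can. A call with a number of a shift or a turn outside -1 to 1 is refused whole. A call with a gripper value outside its range is refused whole. The fingers move at their own pace and stop on an object; the grip force is fixed at half the most. Time passes only in rows, so rows that do not move let the fingers close. It gives the time, the measured TCP pose, the force, the opening and the grip force at its end, in the units of the state.
- env.read_state(): the state, without advancing time (a new reading comes with each control period).
- env.get_image(name): name is "scene" or "top" or "wrist"; returns a dict with "image" (384x512x3 uint8, blue, green, red), "range_z" (384x512 float32, m along the optical axis (not along the pixel's ray), 0 where there is no reading), "vfov" (degrees; the focal length in pixels is half the picture's height over the tangent of half this angle, whatever the lens; pixels are square), "cx", "cy" (the principal point, pixels), "k1" (the pictures are not rectified: a ray, as slopes to the right and down, at radius r is drawn at 1 + k1 r^2 times it, then the intrinsics apply), "world_to_cam" (4x4, takes a point from world to camera coordinates); the wrist camera has in their place "tool_from_camera" (4x4, takes a point from camera to tool coordinates, whose origin is the TCP and whose axes are the flange's). Camera axes: x right, y down, z forward; pixel columns grow to the right and rows downward; lengths in m; the calibration is good to about 2 mm. A picture is of the moment at which its call begins: read the wrist's pose just before it.
- env.finish_job(): hands the job in; it is judged then, once.
Trained networks look in a picture, given as the dict that the camera call returned (one of the last four; its "shot" number tells which), for a name from the list of things; names that differ only in an ending like _2 or _b are one class to them, and where a whole thing is asked for, a point or a joint stands for the part that bears it (a point fixed in the world has none). Each returns a list of dicts, best first, with "score" (0 to 1); they miss things now and then, are a little off and sometimes report something else, mostly with a low value. They report only what shows in the picture. A call takes as long as a camera call.
- env.search_frame(picture, name): "rect" ([left, top, right, bottom] in pixels, round what is visible of it).
The state is a dict: "t": time; "joints": joint angles; "qd": joint speeds; "joint_efforts": joint torques, N m; "eef_pos": TCP position; "ee_rot": TCP orientation; "contact_force": force on the tool from outside, world axes, zero at the start; "wrist_torque": the same for the moment, N m; "finger_gap": finger opening in m; "finger_force": force on a finger pad.
Only numpy, scipy, OpenCV 4.12 (cv2) and the standard library are available. Lean on these libraries where they do the work, as an engineer would, in place of code of your own. Each camera call takes 0.05 s, during which the arm holds its last target. There are 200 camera calls.

## Task

Push the yellow sea catch aside with a fingertip so that it no longer blocks the lever, then press the red pad at the lever's long end down so that the heavy steel lid of the sample well rises by at least 25 mm at its front edge, and finish while still holding the pad down with the lid open, so that a colleague can reach the vials. Do not touch the lid itself, do not lift the lever, pick nothing up, and leave the bottle, jar, beaker and tube rack alone.

Things in the scene. Friction and masses are not known exactly. Their poses are not given: they have to be found in the camera images.
- well: fixed sample well on a steel plate (x -85 to 115, y -220 to 180 mm): grey open box of vials, 150 x 120, 78 mm high, under a steel lid; two blue cheeks (94 mm high, 54 mm over both) carry the lever. Origin on the table under the lever's pivot, a level pin along x, 85 mm up. z up; the lever runs along y: red pad to +y, box and lid to -y
- lever: aluminium bar 20 x 12 mm along its own y axis, origin on the pivot, y to the long end (220 mm to the pad). A roller 75 mm the other way rests under the lid's front. At rest it slopes up 0.24 rad; it presses down 0.46 rad to a stop (0.22 rad below level), but only about 0.1 with the catch under it. 3 to 9 N at the pad moves it; the lid's weight brings it back. Do not lift the long end
- pad_top (a point): centre of the top face of the red round press pad (52 mm diameter, 10 mm thick) on the long end of the lever; in the lever's frame at y = 220 mm, z = 16 mm. About 153 mm above the table at rest and 53 mm when pressed right down; it moves on an arc about the pivot
- lid: steel lid 160 mm wide, 150 long, 20 thick, about 3.6 kg, yellow panel on top; origin on its hinge line (well y = -205 mm, 80 mm up), y to its front edge, z up when shut. Rises with the lever: front edge up 30 mm (0.20 rad) at about 0.36 rad of the lever, 39 mm (0.26 rad) at full press; falls shut when the lever is let go. Do not touch it
- lid_edge (a point): middle of the lower front edge of the lid, 80 mm above the table when shut (150 mm from the hinge)
- catch (a joint): yellow swivel bar 128 x 16 mm, 72 to 80 mm up, upright pivot at well x = 60, y = 120 mm. One end has a block (60 mm out, top 98 mm up) under the lever, the other the pin. 0 rad: bar along the well's x, pin to +x; grows clockwise from above as the pin goes to the well's -y (to the lid); range -0.2 to 1.5. Starts near 0; stays where left (1 to 2 N at the pin turns it), clears the lever above 0.82
- catch_pin (a point): centre of the top of the catch's upright yellow pin (14 mm diameter, standing from 80 to 126 mm over the table, 55 mm from the catch's pivot); push it sideways
- reagent: loose white bottle with blue cap, 52 mm diameter, 105 mm high, origin under its centre; leave alone
- jar: loose amber jar with red lid, 58 mm diameter, 70 mm high, origin under its centre; leave alone
- beaker: loose open steel beaker, 60 mm diameter, 75 mm high, origin under its centre; leave alone
- rack: loose orange rack 90 x 50 x 40 mm with six capped tubes reaching 84 mm high, origin under its centre; leave alone

How it is judged:
On the way, in this order (a step that is already met when the one before it is completed fails the run):
1. the catch is swung clear of the lever, the lid still shut (value of joint catch above 0.8 rad and angle between lid's own z axis and vertical below 0.08 rad), for 0.1 s.
2. the pad is pressed down by the fingers and the lid is raised (value of joint catch above 0.8 rad and angle between lid's own z axis and vertical above 0.165 rad and contact force between the fingers and lever above 1 N), for 0.3 s.
At the end, for the whole second after the job is handed in: The catch stands beyond 0.8 rad, clear of the lever; the lid is held still, raised by at least 0.165 rad (25 mm at its front edge), with the fingers pressing the lever by more than 1 N; bottle, jar, beaker and rack are within 20 mm of where they began (all of step 2 and angular speed of lid below 0.1 rad/s and distance of each of reagent, jar, beaker, rack from where it was at the start of the episode below 0.02 m); the arm keeps its last pose, push and grip.
It fails at once if the robot touches the lid (contact force between any of the fingers, the arm and lid above 1 N).
It fails at once if the lever's long end is lifted above its rest (height (world z) of pad_top above 0.168 m).
It fails at once if the bottle, jar, beaker or tube rack is moved, tipped or lifted (distance of any of reagent, jar, beaker, rack from where it was at the start of the episode above 0.02 m or angle between any of reagent, jar, beaker, rack's own z axis and vertical above 0.35 rad).
It also fails if it takes over 42 s, if anything falls off the work surface, if the arm or the gripper's body presses on something with over 40 N, if the wrist force passes 120 N, or if a joint passes its speed limit or range.

## Working session

There is one attempt and no reset: what is moved stays moved. The work goes in short steps, Python scripts to look and compute and a tool call to move; the robot and the scene stay as the last step left them, time stands still between calls to the robot, and variables do not carry over. Pictures are saved under pics/ and viewed, at most 10 in all, crops included, and the job is handed in when it is done.

Besides the shell and the picture viewer there is one more tool, called after ">>>" in YAML: its name, and indented under it one key for each argument. send_rows: Moves the arm, as the interface text tells. Shift numbers are shares of 4 cm and turn numbers shares of 0.12 rad, none past 1 either way. Its arguments: {"type":"object","properties":{"series":{"type":"array"}},"required":["series"]}

```bash
mkdir -p pics
cat > h.py <<'E'
import numpy as np, cv2
from cell import env
def world(p,pts):
    # pixels -> world via range_z
    f=p["image"].shape[0]/2/np.tan(np.radians(p["vfov"])/2); out=[]
    K=np.array([[f,0,p["cx"]],[0,f,p["cy"]],[0,0,1]])
    for u,v in pts:
        n=cv2.undistortPoints(np.array([[[u,v]]],float),K,np.array([p["k1"],0,0,0.]))[0,0]
        ui,vi=int(round(u)),int(round(v))
        w=p["range_z"][max(vi-1,0):vi+2,max(ui-1,0):ui+2]; w=w[w>0]
        z=np.median(w) if len(w) else np.nan
        c=np.array([n[0]*z,n[1]*z,z,1])
        out.append((np.linalg.inv(p["world_to_cam"])@c)[:3])
    return np.array(out)
E
python3 - <<'E'
from h import *
np.set_printoptions(precision=4,suppress=True)
for n in ["top","scene"]:
    p=env.get_image(n); im=p["image"].copy()
    for o in ["well","lever","pad_top","lid","catch","catch_pin","reagent","jar","beaker","rack"]:
        for r in env.search_frame(p,o)[:1]:
            a=r["rect"]; c=((a[0]+a[2])/2,(a[1]+a[3])/2)
            print(n,o,round(r["score"],2),np.round(a),world(p,[c])[0])
    cv2.imwrite(f"pics/{n}.png",im)
E
```

```text
top well 0.82 [182. 137. 368. 251.] [ 0.5521 -0.0632  0.0907]
top lever 0.69 [184. 189. 297. 236.] [0.5032 0.0213 0.1102]
top pad_top 0.93 [179. 192. 300. 234.] [0.5012 0.0236 0.11  ]
top lid 0.58 [288. 143. 368. 221.] [ 0.585  -0.195   0.1031]
top catch 0.5 [216. 166. 230. 208.] [0.5681 0.0687 0.0853]
top catch_pin 0.73 [218. 166. 231. 208.] [0.5692 0.0651 0.0847]
top reagent 0.74 [259. 121. 278. 146.] [ 0.7105 -0.0438  0.0858]
top jar 0.57 [327. 227. 352. 243.] [ 0.4538 -0.2304  0.0717]
top beaker 0.63 [275. 234. 302. 260.] [ 0.4179 -0.1061  0.0055]
top rack 0.72 [156. 168. 190. 205.] [0.5718 0.2054 0.0442]
scene well 0.71 [147. 170. 332. 260.] [ 0.5682 -0.0518  0.0496]
scene lever 0.64 [217. 178. 330. 206.] [0.5111 0.0183 0.1103]
scene pad_top 0.55 [216. 177. 331. 207.] [0.5115 0.0182 0.1099]
scene lid 0.59 [154. 170. 224. 218.] [ 0.6022 -0.1786  0.1011]
scene catch 0.65 [274. 198. 291. 242.] [0.572  0.0682 0.0845]
scene catch_pin 0.67 [275. 197. 288. 244.] [0.6107 0.08   0.1235]
scene reagent 0.61 [202. 235. 221. 276.] [ 0.7371 -0.0365  0.0762]
scene jar 0.42 [191. 160. 209. 174.] [ 0.4556 -0.2375  0.0705]
scene beaker 0.62 [238. 166. 262. 195.] [ 0.4443 -0.0806  0.0658]
scene rack 0.9 [320. 229. 348. 280.] [0.5854 0.208  0.0398]
```

View pics/top.png

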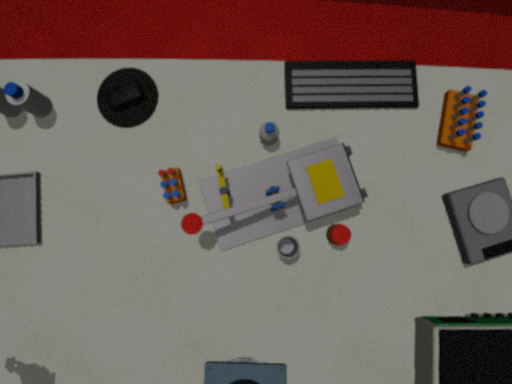

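View pics/scene.png

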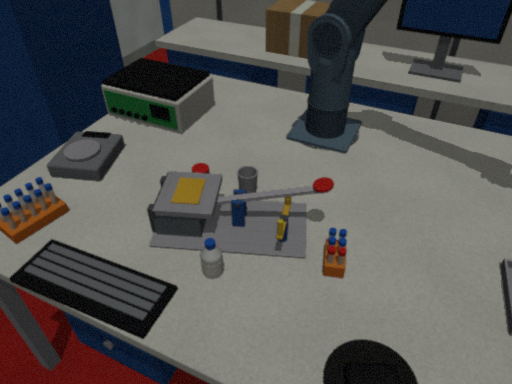

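The top view shows the red pad at about (192,223), the catch from its block at (227,203) to its pin at (220,169), the lid on the right, and the rack at (172,185). The scene view agrees: pad (323,185), pin near (281,237). Next I'll measure these points by colour.

Run:
```python
from h import *
np.set_printoptions(precision=4,suppress=True)
for n,pad,cat in [("top",(178,210,206,236),(212,160,236,212)),("scene",(308,174,338,196),(270,190,296,246))]:
    p=env.get_image(n); hsv=cv2.cvtColor(p["image"],cv2.COLOR_BGR2HSV)
    def pts(b,m):
        v,u=np.nonzero(m[b[1]:b[3],b[0]:b[2]]); return np.c_[u+b[0],v+b[1]]
    red=((hsv[...,0]<8)|(hsv[...,0]>172))&(hsv[...,1]>150)&(hsv[...,2]>80)
    yel=(abs(hsv[...,0].astype(int)-26)<8)&(hsv[...,1]>120)
    q=world(p,pts(pad,red)); q=q[(q[:,2]>.12)]
    print(n,"pad",len(q),q.mean(0),q.min(0),q.max(0))
    q=world(p,pts(cat,yel))
    for nm,lo,hi in [("bar",.070,.086),("block",.092,.103),("pin",.105,.14)]:
        s=q[(q[:,2]>lo)&(q[:,2]<hi)]
        if len(s): print(nm,len(s),np.median(s,0),s.min(0),s.max(0))
    big=cv2.resize(p["image"][140:260,140:340],None,fx=3.8,fy=3.8,interpolation=cv2.INTER_CUBIC)
    cv2.imwrite(f"pics/{n}_crop.png",big)
    # plate/lid yaw
    if n=="top":
        y=world(p,pts((300,150,350,210),yel)); r=cv2.minAreaRect(y[:,:2].astype(np.float32)*1000); print("panel",r, y[:,2].mean())
        yb=world(p,pts(cat,yel)); yb=yb[yb[:,2]<.09]; print("barrect",cv2.minAreaRect(yb[:,:2].astype(np.float32)*1000))
```

```text
top pad 323 [0.4731 0.1339 0.1524] [0.4503 0.112  0.1456] [0.4954 0.156  0.1582]
bar 165 [0.5713 0.0684 0.0808] [0.5152 0.0545 0.0762] [0.6254 0.0833 0.0838]
block 3 [0.6072 0.0789 0.0991] [0.6071 0.0765 0.0991] [0.6097 0.0815 0.0994]
pin 23 [0.6127 0.079  0.1259] [0.607  0.0748 0.1105] [0.6179 0.0841 0.127 ]
panel ((587.8076171875, -187.24319458007812), (98.51211547851562, 69.14189910888672), 19.558677673339844) 0.10380225509623701
barrect ((570.3779296875, 70.09292602539062), (112.20337677001953, 14.420153617858887), 12.171353340148926)
scene pad 221 [0.4772 0.1338 0.1499] [0.4523 0.1096 0.1437] [0.4983 0.1558 0.1556]
bar 133 [0.5431 0.0661 0.0787] [0.5022 0.0483 0.073 ] [0.6235 0.0854 0.0857]
block 41 [0.509  0.0576 0.0966] [0.4991 0.0479 0.0921] [0.622  0.084  0.1023]
pin 45 [0.6183 0.0794 0.1202] [0.6083 0.0735 0.1053] [0.6223 0.0844 0.1253]
```

View pics/top_crop.png

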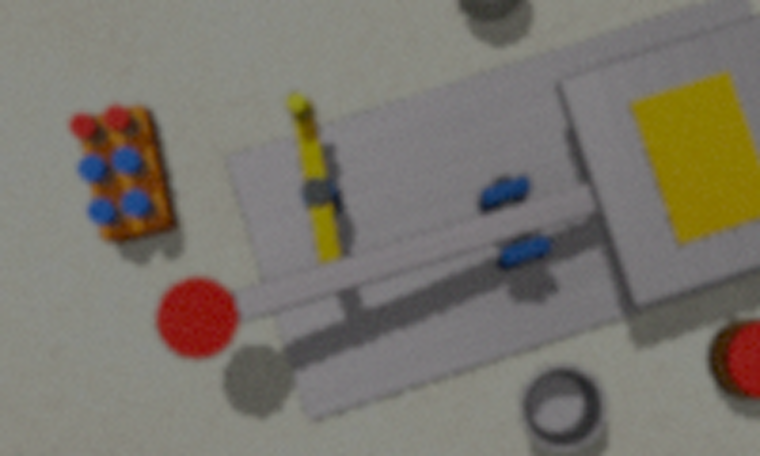

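>>> send_rows:
  series: [0, 0.48, -0.54, 0, 0, 0, 0.48, -0.54, 0, 0, 0, 0.48, -0.54, 0, 0, 0, 0.48, -0.54, 0, 0, 0, 0.48, -0.54, 0, 0, 0, 0.48, -0.54, 0, 0, 0, 0.48, -0.54, 0, 0, 0, 0.48, -0.54, 0, 0, 0, 0.48, -0.54, 0, 0, 0, 0.48, -0.54, 0, 0, 0, 0.48, -0.54, 0, 0, 0, 0.48, -0.54, 0, 0]

```text
t: 2.2
eef_pos: [0.3736, 0.3739, 0.2315]
ee_rot: [[-0.976, 0.219, 0.0], [0.219, 0.976, 0.0], [-0.0, 0.0, -1.0]]
contact_force: [0.1, 0.0, 0.5]
finger_gap: -0.0003
finger_force: 0.0
```

>>> send_rows:
  series: [0, 0.48, -0.54, 0, 0, 0, 0.48, -0.54, 0, 0, 0, 0.48, -0.54, 0, 0, 0, 0.48, -0.54, 0, 0, 0, 0.48, -0.54, 0, 0, 0, 0.48, -0.54, 0, 0, 0, 0.48, -0.54, 0, 0, 0, 0.48, -0.54, 0, 0, 0, 0.48, -0.54, 0, 0, 0, 0.48, -0.54, 0, 0, 0, 0.48, -0.54, 0, 0, 0, 0.3, -0.4, 0, 0]

```text
t: 3.2
eef_pos: [0.5978, 0.1187, 0.2315]
ee_rot: [[-0.975, 0.221, 0.001], [0.221, 0.975, -0.001], [-0.001, -0.001, -1.0]]
contact_force: [0.3, -0.5, 0.7]
finger_gap: 0.0002
finger_force: 0.0
```

Run:
```python
from h import *
np.set_printoptions(precision=4,suppress=True)
s=env.read_state(); print({k:np.array(s[k]) for k in ["t","eef_pos","ee_rot","contact_force","finger_gap"]})
piv=np.array([.5611,.0685])
for a in [.13,.3,.5,.7,.9,1.1,1.2,1.25]:
    th=np.radians(19.5)-a; pin=piv+.055*np.array([np.cos(th),np.sin(th)]); c=pin-.018*np.array([np.sin(th),-np.cos(th)])
    print(a,pin,c)
```

```text
{'t': array(3.2), 'eef_pos': array([0.5978, 0.1187, 0.2315]), 'ee_rot': array([[-0.9753,  0.221 ,  0.0013],
       [ 0.221 ,  0.9753, -0.0009],
       [-0.0015, -0.0006, -1.    ]]), 'contact_force': array([ 0.276 , -0.4747,  0.7   ]), 'finger_gap': array(0.0002)}
0.13 [0.6149 0.08  ] [0.6111 0.0976]
0.3 [0.6161 0.0707] [0.6153 0.0887]
0.5 [0.6154 0.0598] [0.6183 0.0775]
0.7 [0.6126 0.0491] [0.6189 0.066 ]
0.9 [0.6077 0.0393] [0.6173 0.0546]
1.1 [0.601  0.0306] [0.6134 0.0437]
1.2 [0.597  0.0268] [0.6106 0.0386]
1.25 [0.5949 0.0251] [0.6091 0.0361]
```

>>> send_rows:
  series: [0, 0, 0, -0.6, 0, 0, 0, 0, -0.6, 0, 0, 0, 0, -0.6, 0, 0, 0, 0, -0.6, 0, 0, 0, 0, -0.6, 0, 0, 0, 0, -0.35, 0, 0, 0, 0, 0, 0, 0, 0, 0, 0, 0]

```text
t: 3.87
eef_pos: [0.5956, 0.1213, 0.097]
ee_rot: [[-0.976, 0.219, -0.001], [0.219, 0.976, -0.0], [0.001, -0.001, -1.0]]
contact_force: [0.8, 0.9, 0.0]
finger_gap: 0.0004
finger_force: 0.0
```

>>> send_rows:
  series: [0, 0.2, -0.27, 0, 0, 0, 0.2, -0.27, 0, 0, 0, 0.06, -0.14, 0, 0, 0, 0.06, -0.14, 0, 0, 0, 0.04, -0.14, 0, 0, 0, 0.04, -0.14, 0, 0, 0, 0.01, -0.14, 0, 0, 0, 0.01, -0.14, 0, 0, 0, -0.02, -0.14, 0, 0, 0, -0.02, -0.14, 0, 0]

```text
t: 4.7
eef_pos: [0.6189, 0.0547, 0.0972]
ee_rot: [[-0.976, 0.219, -0.0], [0.219, 0.976, 0.0], [0.0, 0.0, -1.0]]
contact_force: [0.5, 2.1, 0.7]
finger_gap: -0.0001
finger_force: 0.7
```

>>> send_rows:
  series: [0, -0.05, -0.14, 0, 0, 0, -0.05, -0.14, 0, 0, 0, -0.07, -0.13, 0, 0, 0, -0.09, -0.11, 0, 0, 0, -0.09, -0.1, 0, 0, 0, 0, 0, 0, 0, 0, 0, 0, 0, 0]

```text
t: 5.28
eef_pos: [0.6046, 0.0297, 0.0973]
ee_rot: [[-0.976, 0.219, -0.001], [0.219, 0.976, -0.0], [0.001, -0.0, -1.0]]
contact_force: [0.2, 0.7, 1.0]
finger_gap: 0.0003
finger_force: 0.0
```

Run:
```python
from h import *
for n in ["scene"]:
    p=env.get_image(n)
    cv2.imwrite("pics/s2.png",cv2.resize(p["image"][120:290,140:360],None,fx=3.5,fy=3.5,interpolation=cv2.INTER_CUBIC))
```

```text
(no output)
```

View pics/s2.png

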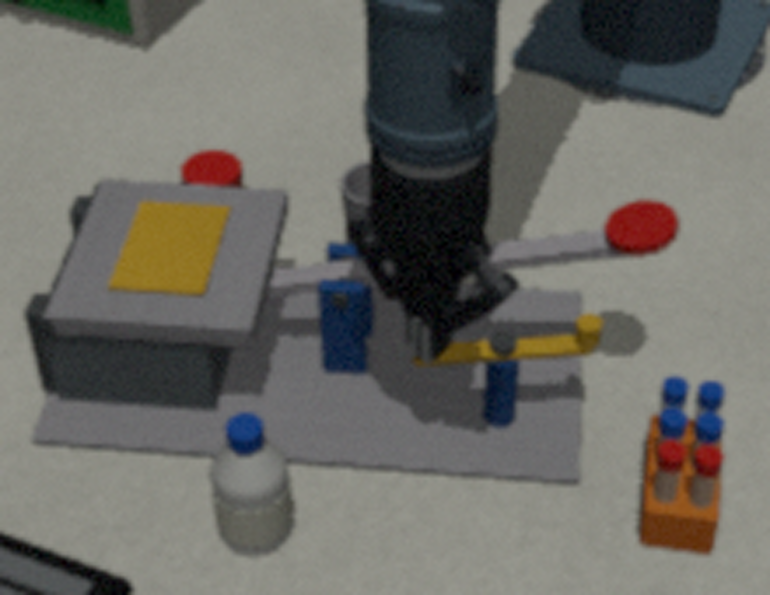

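The catch now lies nearly parallel to the lever, with its block end at about (590,330) and well clear, and the lid still shut. I'll back off, go up and move over the pad.

>>> send_rows:
  series: [0, 0.25, 0.25, 0, 0, 0, 0.25, 0.25, 0, 0, 0, 0, 0, 0.6, 0, 0, 0, 0, 0.8, 0, 0, 0, 0, 0.8, 0, 0, 0, 0, 0.8, 0, 0, 0, 0, 0, 0]

```text
t: 5.92
eef_pos: [0.6291, 0.0506, 0.2241]
ee_rot: [[-0.976, 0.219, 0.011], [0.219, 0.976, 0.001], [-0.01, 0.004, -1.0]]
contact_force: [1.6, 0.3, 0.1]
finger_gap: 0.0001
finger_force: 0.0
```

>>> send_rows:
  series: [0, -0.63, 0.35, 0, 0, 0, -0.63, 0.35, 0, 0, 0, -0.63, 0.35, 0, 0, 0, -0.63, 0.35, 0, 0, 0, -0.63, 0.35, 0, 0, 0, -0.63, 0.35, 0, 0, 0, 0, 0, 0, 0, 0, 0, 0, 0, 0]

```text
t: 6.58
eef_pos: [0.4729, 0.1353, 0.2173]
ee_rot: [[-0.976, 0.216, -0.0], [0.216, 0.976, 0.0], [0.0, 0.0, -1.0]]
contact_force: [1.3, -0.5, -0.3]
finger_gap: 0.0002
finger_force: 0.0
```

Run:
```python
from h import *
np.set_printoptions(precision=4,suppress=True)
p=env.get_image("scene"); hsv=cv2.cvtColor(p["image"],cv2.COLOR_BGR2HSV)
yel=(abs(hsv[...,0].astype(int)-26)<8)&(hsv[...,1]>120)
v,u=np.nonzero(yel[190:250,230:330]); q=world(p,np.c_[u+230,v+190])
q=q[(q[:,2]>.07)&(q[:,2]<.13)]
for lo,hi in [(.07,.086),(.09,.103),(.105,.13)]:
    s=q[(q[:,2]>lo)&(q[:,2]<hi)]; print(len(s), np.median(s,0) if len(s) else "")
l=cv2.fitLine(q[:,:2].astype(np.float32),cv2.DIST_L2,0,.01,.01).ravel(); th=np.arctan2(l[1],l[0]); print("catch",(np.radians(19.5)-th)%np.pi)
print(np.array(env.read_state()["eef_pos"]))
cv2.imwrite("pics/s3.png",cv2.resize(p["image"][120:290,140:360],None,fx=3.5,fy=3.5,interpolation=cv2.INTER_CUBIC))
```

```text
236 [0.5675 0.0658 0.0787]
58 [0.5376 0.1151 0.096 ]
43 [0.5925 0.0213 0.1186]
catch 1.3770758116904689
[0.4742 0.1344 0.2175]
```

View pics/s3.png

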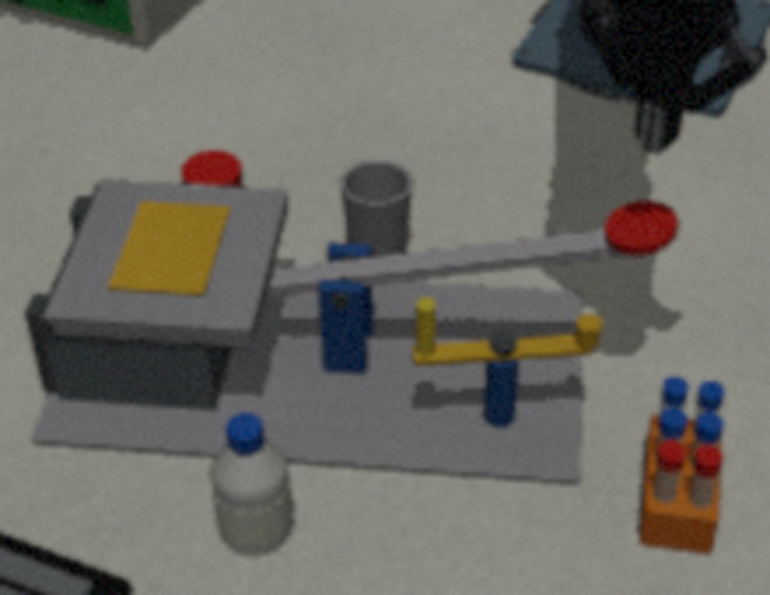

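The catch stands at about 1.38 rad with the pin at (425,325), the lid is shut, and the fingers are above the pad at (642,228). Now I'll press it.

>>> send_rows:
  series: [0, 0, 0, -0.7, 0, 0, 0, 0, -0.6, 0, 0, 0, 0, -0.3, 0, 0, 0, 0.03, -0.3, 0, 0, -0.01, 0.04, -0.3, 0, 0, -0.02, 0.05, -0.3, 0, 0, -0.02, 0.04, -0.3, 0, 0, -0.01, 0.03, -0.3, 0, 0, 0, 0.02, -0.3, 0, 0, 0, 0, -0.3, 0, 0, 0, 0, 0, 0, 0, 0, 0, 0, 0]

```text
t: 7.63
eef_pos: [0.4724, 0.1417, 0.069]
ee_rot: [[-0.975, 0.22, -0.0], [0.22, 0.975, -0.001], [0.0, -0.001, -1.0]]
contact_force: [-0.3, 0.3, 1.5]
finger_gap: -0.0
finger_force: 0.4
```

Run:
```python
from h import *
p=env.get_image("scene")
s=env.read_state(); print(s["eef_pos"],s["contact_force"])
cv2.imwrite("pics/s4.png",cv2.resize(p["image"][120:290,140:360],None,fx=3.5,fy=3.5,interpolation=cv2.INTER_CUBIC))
```

```text
[0.47242805 0.14201393 0.06940639] [-0.04993676 -0.79168145  0.47793444]
```

View pics/s4.png

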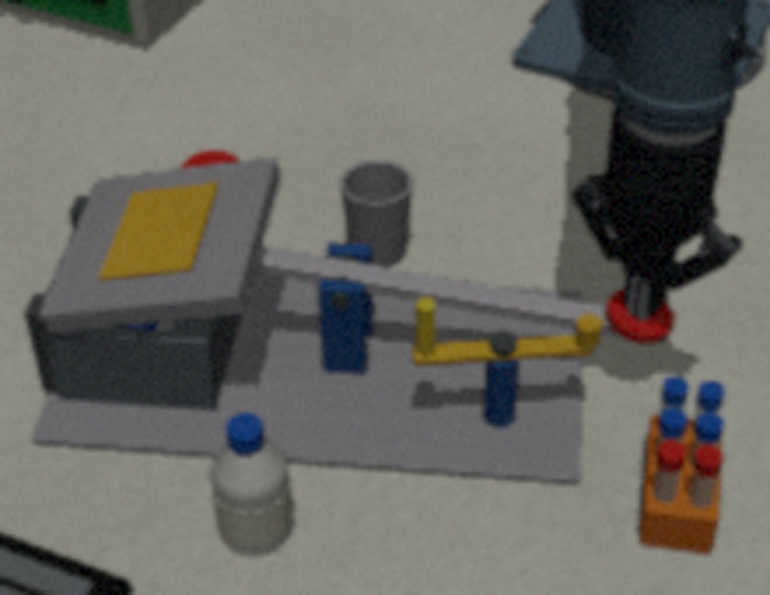

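The lid is open and the fingertip sits on the pad at (640,310). The contact force is low, though, so I'll press on to the stop.

>>> send_rows:
  series: [0, 0, 0, -0.1, 0, 0, 0, 0, -0.1, 0, 0, 0, 0, -0.1, 0, 0, 0, 0, -0.05, 0, 0, 0, 0, 0, 0, 0, 0, 0, 0, 0]

```text
t: 8.18
eef_pos: [0.4726, 0.1425, 0.0559]
ee_rot: [[-0.976, 0.219, 0.002], [0.219, 0.976, 0.0], [-0.002, 0.001, -1.0]]
contact_force: [1.0, -1.3, 4.0]
finger_gap: 0.0001
finger_force: 1.6
```

>>> send_rows:
  series: [0, 0, 0, -0.07, 0, 0, 0, 0, -0.07, 0, 0, 0, 0, 0, 0, 0, 0, 0, 0, 0, 0, 0, 0, 0, 0]

```text
t: 8.6
eef_pos: [0.473, 0.1424, 0.0526]
ee_rot: [[-0.976, 0.22, 0.002], [0.22, 0.976, 0.001], [-0.002, 0.001, -1.0]]
contact_force: [-6.7, -5.0, 36.5]
finger_gap: 0.0
finger_force: 17.4
```

>>> send_rows:
  series: [0, 0, 0, 0.03, 0, 0, 0, 0, 0, 0, 0, 0, 0, 0, 0, 0, 0, 0, 0, 0, 0, 0, 0, 0, 0, 0, 0, 0, 0, 0]

```text
t: 9.1
eef_pos: [0.4729, 0.1425, 0.0529]
ee_rot: [[-0.976, 0.22, 0.002], [0.22, 0.976, 0.001], [-0.002, 0.001, -1.0]]
contact_force: [-4.0, -3.9, 22.6]
finger_gap: -0.0
finger_force: 11.3
```

Steady at the stop with a firm push, so I'm handing in.

```bash
python3 -c "
from cell import env
print(env.finish_job())"
```

```text
the job is handed in; nothing more can be done
None
```

I swung the catch clear to about 1.38 rad and pressed the pad down to its stop, which opened the lid. I handed the job in at about 9 s with the fingers holding the pad at about 23 N; the bottle, beaker and rack look unmoved in the last picture (the jar is mostly hidden), and the hand-in returned no verdict.

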